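Ring for the baker and point out the dough hook and its bowl

TASK

Call the helper by pressing down the plunger of the counter bell with the fingertips and letting it up again, then show what to fit to the mixer: point down at the dough hook with the fingertips a few centimetres above its middle, without touching it, and stay there two full seconds, then point in the same way at the larger of the two steel bowls, from a few centimetres above the middle of its mouth, for two full seconds, and finish while still pointing there. Nothing but the bell may be touched and the bell stays standing where it is; keep the fingertips high when passing over the other attachments and the smaller bowl, so as not to point at them.

Things in the scene. Friction and masses are not known exactly. Their poses are not given: they have to be found in the camera images.
- bell: counter bell standing loose on the bench (0.5 kg): round black foot 84 mm across, bright steel dome to 50 mm height, a plunger in the middle of the top. Origin: centre of its underside on the bench; z up. It stands the furthest from the robot of all the loose things on the work area
- plunger_top (a point): centre of the flat top of the bell's plunger, a steel button 18 mm across on the bell's axis, 64 mm above the bench when up; moves down with it
- plunger (a joint): how far the bell's plunger is pressed down, in m: 0 up, 0.006 fully down; it is sprung, starting to move at 2 N and fully down at 5 N, and comes up by itself. The bell counts as rung from 0.004
- dough_hook: dough hook of cast aluminium lying flat on the bench: a short steel hub at one end and a single thick bar (16 mm) curled round like a C or spiral at the other; about 147 mm long, 90 mm wide, 28 mm high at the hub, 16 mm at the bar. Origin: the middle of its length and width, on the bench; x runs along it from the hub end (-75 mm) to the curled end (+72 mm), z up
- flat_beater: flat beater of cast aluminium, to be left alone: the same hub, and a flat oval frame with a middle bar and two cross bars; 152 mm long, 96 mm wide, 28 mm high. Origin: middle of its length and width, on the bench; x from hub to frame
- wire_whip: wire whip, to be left alone: the same hub and a balloon of thin steel wires; 151 mm long, 68 mm wide, 69 mm high. Origin: middle of its length and width, on the bench; x from hub to balloon
- large_bowl: the larger steel bowl, open upward: 160 mm across the rim, 78 mm high, wall 4 mm. Origin: centre of its underside on the bench, the middle of its mouth lies 78 mm above it; z up
- small_bowl: the smaller steel bowl, to be left alone: 110 mm across the rim, 56 mm high. Origin: centre of its underside on the bench; z up
There are look-alikes about, which are no part of the job. Leave any purple or red look-alike of the bell alone. What is shaped like the dough_hook but orange or purple is not meant.

How it is judged:
On the way, in this order (a step that is already met when the one before it is completed fails the run):
1. the bell's plunger is pressed down 4 mm or more (value of joint plunger above 0.004 m), for 0.03 s.
2. with the plunger up again, the grasp point stays within 40 mm sideways of the dough hook's middle, at most 125 mm above the bench (fingertips up to about 80 mm above it), for 1.5 s (horizontal distance between the grasp point and dough_hook below 0.04 m and height (world z) of the grasp point between 0.03 and 0.125 m and value of joint plunger below 0.002 m), for 1.5 s.
3. the grasp point stays within 45 mm sideways of the middle of the larger bowl, 85 to 175 mm above the bench (fingertips about level with the rim to 80 mm above it), for 1.5 s (horizontal distance between the grasp point and large_bowl below 0.045 m and height (world z) of the grasp point between 0.085 and 0.175 m), for 1.5 s.
At the end, for the whole second after the job is handed in: The grasp point is still over the larger bowl (within 45 mm of its middle sideways, 85 to 175 mm above the bench), the plunger is up (under 2 mm), the bell stands upright within 30 mm of its first place, and the attachments and bowls lie at rest within 12 mm of theirs (all of step 3 and value of joint plunger below 0.002 m and angle between bell's own z axis and vertical below 0.1 rad and distance of bell from where it was at the start of the episode below 0.03 m and distance of each of dough_hook, flat_beater, wire_whip, large_bowl, small_bowl from where it was at the start of the episode below 0.012 m and linear speed of each of dough_hook, flat_beater, wire_whip, large_bowl, small_bowl, bell below 0.02 m/s); the robot touches nothing.
It fails at once if an attachment or a bowl is touched (contact force between any of dough_hook, flat_beater, wire_whip, large_bowl, small_bowl and the fingers above 0.3 N or contact force between any of dough_hook, flat_beater, wire_whip, large_bowl, small_bowl and the arm above 0.3 N).
It fails at once if an attachment or a bowl is moved more than 12 mm (distance of any of dough_hook, flat_beater, wire_whip, large_bowl, small_bowl from where it was at the start of the episode above 0.012 m).
It fails at once if the bell is lifted, tipped or pushed more than 30 mm away (height (world z) of bell above 0.008 m or angle between bell's own z axis and vertical above 0.25 rad or distance of bell from where it was at the start of the episode above 0.03 m).
It fails at once if the fingertips come down close (45 mm) over the middle of the flat beater, wire whip or smaller bowl, as if pointing at it ((horizontal distance between the grasp point and flat_beater below 0.03 m and height (world z) of the grasp point between -1 and 0.092 m) or (horizontal distance between the grasp point and wire_whip below 0.03 m and height (world z) of the grasp point between -1 and 0.132 m) or (horizontal distance between the grasp point and small_bowl below 0.03 m and height (world z) of the grasp point between -1 and 0.12 m)).
It also fails if it takes over 48 s, if anything falls off the work surface, if the arm or the gripper's body presses on something with over 40 N, if the wrist force passes 120 N, or if a joint passes its speed limit or range.

ROBOT

A 6-joint arm with a two-finger parallel gripper is mounted at the origin on the work surface. World frame = base frame: x ahead of the robot, y to its left, z up, the work surface at z = 0. Lengths are in m, angles in rad, forces in N, time in s.
With the tool pointing down it reaches from about 0.35 to 0.85 m from the base axis. Payload 8.1 kg.
Tool frame: the origin (TCP) lies at the centre of the arm's flange, where the gripper is bolted on; the fingertips stand 186 mm ahead of it and the grasp point (between the pads) lies 167 mm ahead of it; z points along the fingers, y is the line along which they close (so a half turn about z gives the same grasp; the last joint's range is limited). The gripper opens to 93 mm and grips with 3 to 60 N. Pads are 15 mm wide; open, the fingers measure 128 mm over their backs; the gripper's body (75 mm by 188 mm) begins 65 mm behind the grasp point.
Start: joints at [-1.23, 0.13, 1.488, -0, 1.523, -0.085], TCP at [0.248, -0.546, 0.405] pointing down, gripper open.
Joint ranges: [-2.96, 2.96], [-0.89, 2.26], [0.02, 2.5], [-1.34, 4.48], [0, 2.73], [-2.66, 2.66]. Speed limits (rad/s): [2.39, 2.39, 2.79, 3.14, 3.14, 3.14].

INTERFACE

Orientations are given as a rotation vector (axis times angle).
In Python, from plant import read_state, read_camera, camera_params, robot gives the robot as it stands.
- The arm moves only by the tool carry_out, never from a script. Its argument "targets" is a list of rows, each an object of numbers: "hand": the opening in per cent of the stroke, from 0 (shut) to 100 (fully open); "x", "y", "z": the shift along the tool's x, y, z in m; "ax", "ay", "az": the turn, a rotation vector about the tool's x, y, z in rad. In form: [{"hand": .., "x": .., "y": .., "z": .., "ax": .., "ay": .., "az": ..}, ...]. A call has 1 to 8 rows; each row is the pose to reach, as a shift and turn from the pose commanded when the call began, along the tool's axes at that moment; what a row does not reach only later rows make up. A row lasts 1/8 s, in which the tool goes at most 62.5 mm and 10.7 degrees, less where a joint would pass 70% of its speed; a pose out of reach is approached as far as the arm can. A call with a gripper value outside its range is refused whole. The fingers move at their own pace and stop on an object; "newtons" is the grip in N (left out, the last holds). Time passes only in rows, so rows that repeat a pose let the fingers close. It gives the time, the measured TCP pose, the force, the opening and the grip force at its end, in the units of the state.
- read_state(): the state, without advancing time (a new reading comes with each control period).
- read_camera(name): name is "scene" or "top"; returns (picture, depth): 400x640x3 uint8, blue, green, red; 400x640 float32, m along the optical axis (not along the pixel's ray), 0 where there is no reading.
- camera_params(name): a dict with "fx", "fy", "cx", "cy" (pixels), "k1" (the pictures are not rectified: a ray, as slopes to the right and down, at radius r is drawn at 1 + k1 r^2 times it, then the intrinsics apply), "position" and "rotation" of the camera in the world. Camera axes: x right, y up, looking along -z (the intrinsics and any distortion apply to the point x, -y, -z); pixel columns grow to the right and rows downward; lengths in m; the calibration is good to about 2 mm. A picture is of the moment at which its call begins. camera_params takes no time and is no camera call.
- robot.close_job(): hands the job in; it is judged then, once.
The state is a dict: "t": time; "q": joint angles; "dq": joint speeds; "joint_torque": joint torques, N m; "tool_pos": TCP position; "orientation": TCP orientation; "force": force on the tool from outside, world axes, zero at the start; "wrist_torque": the same for the moment, N m; "opening": finger opening in m; "gripper_force": force on a finger pad.
Only numpy, scipy, OpenCV 4.12 (cv2) and the standard library are available. Lean on these libraries where they do the work, as an engineer would, in place of code of your own. Each camera call takes 0.05 s, during which the arm holds its last target. There are 200 camera calls.

## Working session

There is one attempt and no reset: what is moved stays moved. The work goes in short steps, Python scripts to look and compute and a tool call to move; the robot and the scene stay as the last step left them, time stands still between calls to the robot, and variables do not carry over. Pictures are saved under pics/ and viewed, at most 10 in all, crops included, and the job is handed in when it is done.

Besides the shell and the picture viewer there is one more tool, called after "Emit:" as name([rows], argument=value, ...), one row to a line, values as JSON. carry_out: Moves the arm, as the interface text tells. Its arguments: {"type":"object","properties":{"targets":{"type":"array","items":{"type":"object","properties":{"hand":{"type":"number"},"x":{"type":"number"},"y":{"type":"number"},"z":{"type":"number"},"ax":{"type":"number"},"ay":{"type":"number"},"az":{"type":"number"}}}},"newtons":{"type":"number"}},"required":["targets"]}

```bash
mkdir -p pics; ls
cat > h.py <<'E'
import numpy as np, cv2
from plant import read_state, read_camera, camera_params, robot
def world(name, d, c=None):
    p=camera_params(name); K=np.array([[p['fx'],0,p['cx']],[0,p['fy'],p['cy']],[0,0,1]])
    v,u=np.mgrid[0:400,0:640].astype(float)
    x=(u-p['cx'])/p['fx']; y=(v-p['cy'])/p['fy']; a,b=x.copy(),y.copy()
    for _ in range(20):
        s=1+p['k1']*(a*a+b*b); a,b=x/s,y/s
    P=np.stack([a*d,-b*d,-d],-1)
    R=np.array(p['rotation'])
    return P@R.T+np.array(p['position'])
E
python3 - <<'E'
from h import *
for n in('top','scene'):
    im,d=read_camera(n); cv2.imwrite(f'pics/{n}.png',im); np.savez(f'{n}.npz',im=im,d=d)
    p=camera_params(n); print(n,p)
s=read_state(); print(s)
E
```

```text
pics
top {'fx': 407.34732415371127, 'fy': 407.34732415371127, 'cx': 322.5715020730924, 'cy': 206.25293362554746, 'k1': 0.03579089066943269, 'position': array([0.51501276, 0.09127119, 1.38540574]), 'rotation': array([ 0.05650734, -0.0370356 , -1.57894039])}
scene {'fx': 376.6332421660267, 'fy': 376.6332421660267, 'cx': 320.71403883803816, 'cy': 195.63992827388503, 'k1': -0.060554681584017826, 'position': array([1.2624287 , 0.32805875, 1.12174786]), 'rotation': array([0.40547206, 0.57588106, 1.83480547])}
{'t': 0.1, 'q': array([-1.23040565e+00,  1.31057046e-01,  1.48917688e+00, -4.05564292e-05,
        1.52301619e+00, -8.53969994e-02]), 'dq': array([ 0.00155214, -0.00239766, -0.00075704,  0.00099022,  0.00018346,
       -0.00199156]), 'joint_torque': array([ 6.76737945e-04, -5.61337709e+01, -4.93100059e+01,  7.70213711e-02,
        2.89977214e-02, -4.09378208e-05]), 'tool_pos': array([ 0.24776616, -0.54621901,  0.40380561]), 'orientation': array([-3.06906418e+00, -6.63441617e-01,  3.93952248e-04]), 'force': array([ 0.11166229,  0.73532428, -0.17140199]), 'wrist_torque': array([-0.01980468, -0.0101755 ,  0.01641224]), 'gripper_force': 0.0, 'opening': 0.09275139250699221}
```

View pics/top.png

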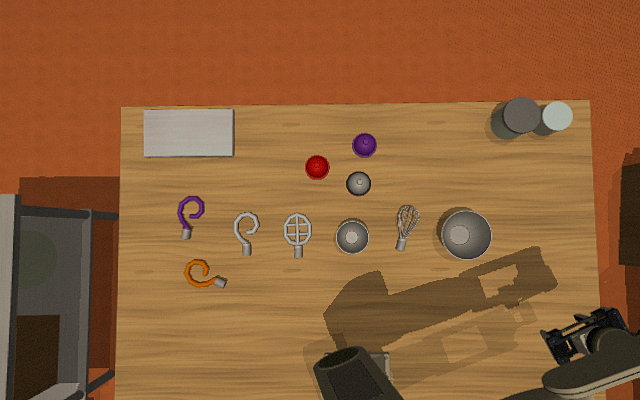

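View pics/scene.png

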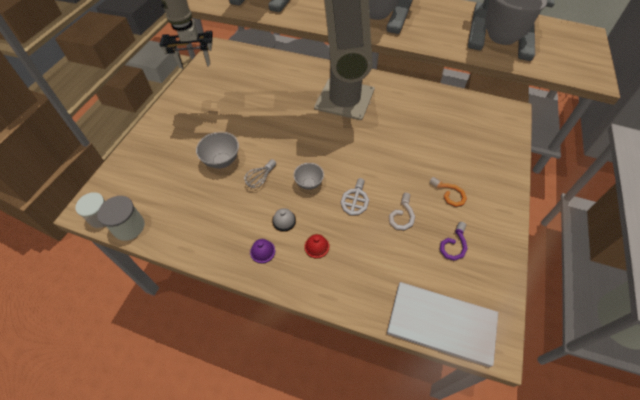

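The top picture shows the steel bell at about (358,183), dough hook (246,233), flat beater (297,235), small bowl (352,237), whip (406,228) and large bowl (466,235). The red, purple and orange look-alikes stand apart from these. The scene view agrees.

```bash
cat > m.py <<'E'
from h import *
from scipy.spatial.transform import Rotation as Ro
import h
_cp=h.camera_params
def cp(n):
    p=dict(_cp(n)); p['rotation']=Ro.from_rotvec(p['rotation']).as_matrix(); return p
h.camera_params=cp
boxes={'top':dict(bell=(340,168,376,199),hook=(228,205,265,260),beater=(278,207,316,262),small=(332,215,373,258),whip=(388,200,425,254),large=(437,204,497,265),red=(302,152,332,182),purple=(350,131,380,159)),
'scene':dict(bell=(270,205,298,233),hook=(385,190,418,233),small=(290,162,327,192),large=(193,130,243,175))}
for n in boxes:
    f=np.load(n+'.npz'); W=h.world(n,f['d'].astype(float))
    for k,(a,b,c,e) in boxes[n].items():
        w=W[b:e,a:c].reshape(-1,3); 
        g=w[(f['d'][b:e,a:c].ravel()>0)]
        t=g[g[:,2]>0.008]
        hi=t[t[:,2]>np.percentile(t[:,2],99)-0.006]
        rec=cv2.minAreaRect((t[:,:2]*1000).astype(np.float32))
        print(n,k,len(t),'bench',np.median(g[g[:,2]<.008][:,2]).round(4),'mid',((t.min(0)+t.max(0))/2).round(3),'top mean',hi.mean(0).round(4),'zmax',t[:,2].max().round(3),'rect',[np.round(v,0) for v in rec])
E
python3 m.py
```

```text
top bell 449 bench 0.0007 mid [ 0.678 -0.008  0.039] top mean [ 0.6727 -0.0127  0.0652] zmax 0.069 rect [array([671., -15.]), array([ 84., 109.]), np.float64(11.0)]
top hook 444 bench 0.0008 mid [0.504 0.362 0.021] top mean [0.4545 0.364  0.029 ] zmax 0.035 rect [array([504., 366.]), array([ 97., 163.]), np.float64(86.0)]
top beater 608 bench 0.0007 mid [0.499 0.195 0.02 ] top mean [0.4466 0.1916 0.0278] zmax 0.033 rect [array([499., 197.]), array([152., 100.]), np.float64(2.0)]
top small 753 bench 0.0007 mid [0.492 0.017 0.037] top mean [0.4951 0.0119 0.0571] zmax 0.065 rect [array([493.,  13.]), array([107., 108.]), np.float64(11.0)]
top whip 357 bench 0.0003 mid [ 0.521 -0.166  0.041] top mean [ 0.5578 -0.1748  0.0634] zmax 0.074 rect [array([ 521., -168.]), array([144.,  95.]), np.float64(4.0)]
top large 1693 bench 0.0006 mid [ 0.49  -0.361  0.047] top mean [ 0.4993 -0.353   0.0787] zmax 0.086 rect [array([ 495., -366.]), array([199., 158.]), np.float64(78.0)]
top red 447 bench 0.0011 mid [0.729 0.122 0.038] top mean [0.7306 0.1266 0.0641] zmax 0.068 rect [array([731., 123.]), ar
[... 158 characters left out ...]
.]), array([81., 82.]), np.float64(19.0)]
scene bell 410 bench 0.0006 mid [ 0.678 -0.016  0.038] top mean [ 0.674  -0.015   0.0639] zmax 0.069 rect [array([678., -13.]), array([72., 80.]), np.float64(23.0)]
scene hook 379 bench 0.0004 mid [0.508 0.367 0.02 ] top mean [0.4569 0.3644 0.0265] zmax 0.033 rect [array([511., 375.]), array([ 86., 143.]), np.float64(74.0)]
scene small 556 bench 0.0008 mid [0.491 0.01  0.034] top mean [0.4866 0.012  0.0563] zmax 0.061 rect [array([491.,  11.]), array([109., 107.]), np.float64(15.0)]
scene large 1103 bench 0.0007 mid [ 0.498 -0.351  0.047] top mean [ 0.4955 -0.342   0.0786] zmax 0.085 rect [array([ 496., -350.]), array([161., 161.]), np.float64(53.0)]
```

```bash
cat > s.py <<'E'
import sys
from h import *
from scipy.spatial.transform import Rotation as Ro
s=read_state(); R=Ro.from_rotvec(s['orientation'])
print(s['t'],s['tool_pos'].round(4),R.as_matrix().round(3).tolist(),s['force'].round(2),s['opening'])
for n,g in dict(bell=(.674,-.014),hook=(.505,.366),large=(.497,-.351)).items():
    print(n, R.inv().apply(np.r_[g,s['tool_pos'][2]]-s['tool_pos']).round(4))
E
python3 s.py
```

```text
0.1 [ 0.2478 -0.5462  0.4038] [[0.911, 0.413, -0.001], [0.413, -0.911, 0.002], [0.0, -0.002, -1.0]] [ 0.11  0.74 -0.17] 0.09275139250699221
bell [ 6.080e-01 -3.086e-01  6.000e-04]
hook [ 0.611  -0.7245  0.0013]
large [ 3.076e-01 -7.480e-02  2.000e-04]
```

Emit:
carry_out([
  {"hand":0,"x":0.02,"y":-0.01,"z":0},
  {"hand":0,"x":0.06,"y":-0.03,"z":0},
  {"hand":0,"x":0.105,"y":-0.053,"z":0},
  {"hand":0,"x":0.15,"y":-0.076,"z":0},
  {"hand":0,"x":0.195,"y":-0.099,"z":0},
  {"hand":0,"x":0.24,"y":-0.122,"z":0},
  {"hand":0,"x":0.28,"y":-0.142,"z":0},
  {"hand":0,"x":0.31,"y":-0.157,"z":0},
])

```text
schema error: expected keys hand, x, y, z, ax, ay, az
```

Emit:
carry_out([
  {"hand":0,"x":0.03,"y":-0.015,"z":0},
  {"hand":0,"x":0.075,"y":-0.038,"z":0},
  {"hand":0,"x":0.12,"y":-0.061,"z":0},
  {"hand":0,"x":0.165,"y":-0.084,"z":0},
  {"hand":0,"x":0.21,"y":-0.107,"z":0},
  {"hand":0,"x":0.25,"y":-0.127,"z":0},
  {"hand":0,"x":0.28,"y":-0.142,"z":0},
  {"hand":0,"x":0.298,"y":-0.152,"z":0},
])

```text
schema error: expected keys hand, x, y, z, ax, ay, az
```

```bash
python3 s.py
```

```text
0.1 [ 0.2478 -0.5462  0.4038] [[0.911, 0.413, -0.001], [0.413, -0.911, 0.002], [0.0, -0.002, -1.0]] [ 0.11  0.74 -0.17] 0.09275139250699221
bell [ 6.080e-01 -3.086e-01  6.000e-04]
hook [ 0.611  -0.7245  0.0013]
large [ 3.076e-01 -7.480e-02  2.000e-04]
```

Emit:
carry_out([
  {"hand":0,"x":0.02,"y":-0.01,"z":0,"ax":0,"ay":0,"az":0},
  {"hand":0,"x":0.06,"y":-0.03,"z":0,"ax":0,"ay":0,"az":0},
  {"hand":0,"x":0.105,"y":-0.053,"z":0,"ax":0,"ay":0,"az":0},
  {"hand":0,"x":0.15,"y":-0.076,"z":0,"ax":0,"ay":0,"az":0},
  {"hand":0,"x":0.195,"y":-0.099,"z":0,"ax":0,"ay":0,"az":0},
  {"hand":0,"x":0.24,"y":-0.122,"z":0,"ax":0,"ay":0,"az":0},
  {"hand":0,"x":0.28,"y":-0.142,"z":0,"ax":0,"ay":0,"az":0},
  {"hand":0,"x":0.31,"y":-0.157,"z":0,"ax":0,"ay":0,"az":0},
])

```text
t: 1.1
tool_pos: [0.4664, -0.2725, 0.4046]
orientation: [-3.07, -0.666, -0.0]
force: [-0.3, -0.1, -0.1]
opening: 0.0178
gripper_force: 0.0
```

```bash
python3 s.py
```

```text
1.1 [ 0.4664 -0.2725  0.4046] [[0.91, 0.415, 0.0], [0.415, -0.91, 0.001], [0.0, -0.0, -1.0]] [-0.32 -0.11 -0.06] 0.017802896424638327
bell [ 2.961e-01 -1.492e-01  2.000e-04]
hook [ 2.999e-01 -5.651e-01  4.000e-04]
large [-0.0047  0.0841 -0.    ]
```

Emit:
carry_out([
  {"hand":0,"x":0.03,"y":-0.015,"z":0,"ax":0,"ay":0,"az":0},
  {"hand":0,"x":0.075,"y":-0.038,"z":0,"ax":0,"ay":0,"az":0},
  {"hand":0,"x":0.12,"y":-0.061,"z":0,"ax":0,"ay":0,"az":0},
  {"hand":0,"x":0.165,"y":-0.084,"z":0,"ax":0,"ay":0,"az":0},
  {"hand":0,"x":0.21,"y":-0.106,"z":0.02,"ax":0,"ay":0,"az":0},
  {"hand":0,"x":0.25,"y":-0.126,"z":0.04,"ax":0,"ay":0,"az":0},
  {"hand":0,"x":0.28,"y":-0.141,"z":0.06,"ax":0,"ay":0,"az":0},
  {"hand":0,"x":0.296,"y":-0.149,"z":0.08,"ax":0,"ay":0,"az":0},
])

```text
t: 2.1
tool_pos: [0.6736, -0.0143, 0.3237]
orientation: [-3.069, -0.667, 0.001]
force: [1.0, -0.4, -0.2]
opening: 0.0004
gripper_force: 0.0
```

Emit:
carry_out([
  {"hand":0,"x":0,"y":0,"z":0.02,"ax":0,"ay":0,"az":0},
  {"hand":0,"x":0,"y":0,"z":0.04,"ax":0,"ay":0,"az":0},
  {"hand":0,"x":0,"y":0,"z":0.05,"ax":0,"ay":0,"az":0},
  {"hand":0,"x":0,"y":0,"z":0.05,"ax":0,"ay":0,"az":0},
])

```text
t: 2.6
tool_pos: [0.6727, -0.0181, 0.2738]
orientation: [-3.071, -0.662, 0.003]
force: [-1.1, 0.1, 0.2]
opening: 0.0003
gripper_force: 0.0
```

```bash
python3 s.py
python3 - <<'E'
from h import *
a,_=read_camera('scene'); b,_=read_camera('top')
c=lambda im,x,y:cv2.resize(im[y:y+100,x:x+100],(400,400),interpolation=2)
cv2.imwrite('pics/c.png',np.hstack([c(a,235,150),c(b,310,130)]))
E
```

```text
2.6 [ 0.6727 -0.0181  0.2738] [[0.911, 0.412, -0.002], [0.412, -0.911, 0.0], [-0.001, -0.001, -1.0]] [-1.13  0.15  0.25] 0.00034837037940271104
bell [ 0.0028 -0.0032 -0.    ]
hook [ 5.500e-03 -4.191e-01  3.000e-04]
large [-0.2973  0.2309  0.0003]
```

View pics/c.png

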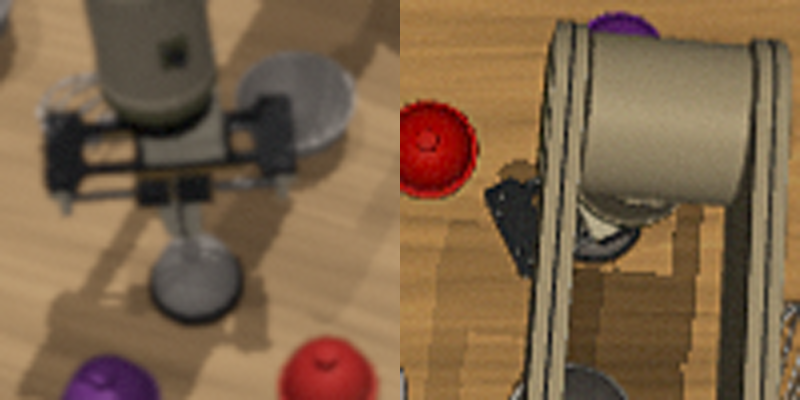

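The fingertips stand shut about 2 cm over the bell dome and nearly on axis; the dome is at (196,285) in the left crop. I correct by a few mm and press in small steps.

Emit:
carry_out([
  {"hand":0,"x":0.003,"y":-0.003,"z":0.005,"ax":0,"ay":0,"az":0},
  {"hand":0,"x":0.003,"y":-0.003,"z":0.012,"ax":0,"ay":0,"az":0},
  {"hand":0,"x":0.003,"y":-0.003,"z":0.018,"ax":0,"ay":0,"az":0},
  {"hand":0,"x":0.003,"y":-0.003,"z":0.022,"ax":0,"ay":0,"az":0},
  {"hand":0,"x":0.003,"y":-0.003,"z":0.025,"ax":0,"ay":0,"az":0},
  {"hand":0,"x":0.003,"y":-0.003,"z":0.025,"ax":0,"ay":0,"az":0},
])

```text
t: 3.45
tool_pos: [0.6748, -0.0135, 0.2497]
orientation: [-3.071, -0.664, 0.0]
force: [-1.8, 0.6, 1.0]
opening: 0.0006
gripper_force: 1.1
```

Emit:
carry_out([
  {"hand":0,"x":0,"y":0,"z":0.002,"ax":0,"ay":0,"az":0},
  {"hand":0,"x":0,"y":0,"z":0.003,"ax":0,"ay":0,"az":0},
  {"hand":0,"x":0,"y":0,"z":0.003,"ax":0,"ay":0,"az":0},
])

```text
t: 3.82
tool_pos: [0.6749, -0.0135, 0.247]
orientation: [3.071, 0.664, 0.001]
force: [-1.5, 0.3, 3.7]
opening: 0.0006
gripper_force: 1.8
```

Emit:
carry_out([
  {"hand":0,"x":0,"y":0,"z":0.0015,"ax":0,"ay":0,"az":0},
  {"hand":0,"x":0,"y":0,"z":0.003,"ax":0,"ay":0,"az":0},
  {"hand":0,"x":0,"y":0,"z":0.003,"ax":0,"ay":0,"az":0},
])

```text
t: 4.2
tool_pos: [0.675, -0.0135, 0.2444]
orientation: [3.07, 0.664, 0.001]
force: [-2.7, 0.2, 8.0]
opening: 0.0008
gripper_force: 3.5
```

The force rose past 5 N to 8 N, so the plunger is fully down. Now I lift straight up.

Emit:
carry_out([
  {"hand":0,"x":0,"y":0,"z":-0.005,"ax":0,"ay":0,"az":0},
  {"hand":0,"x":0,"y":0,"z":-0.02,"ax":0,"ay":0,"az":0},
  {"hand":0,"x":0,"y":0,"z":-0.045,"ax":0,"ay":0,"az":0},
  {"hand":0,"x":0,"y":0,"z":-0.08,"ax":0,"ay":0,"az":0},
  {"hand":0,"x":0,"y":0,"z":-0.11,"ax":0,"ay":0,"az":0},
  {"hand":0,"x":0,"y":0,"z":-0.135,"ax":0,"ay":0,"az":0},
  {"hand":0,"x":0,"y":0,"z":-0.15,"ax":0,"ay":0,"az":0},
  {"hand":0,"x":0,"y":0,"z":-0.15,"ax":0,"ay":0,"az":0},
])

```text
t: 5.2
tool_pos: [0.6751, -0.0135, 0.3953]
orientation: [3.07, 0.664, 0.004]
force: [0.4, 0.3, -0.2]
opening: 0.0005
gripper_force: 0.0
```

```bash
python3 s.py
python3 - <<'E'
from h import *
a,d=read_camera('scene'); np.savez('scene.npz',im=a,d=d)
E
python3 m.py | grep scene
```

```text
5.2 [ 0.6751 -0.0135  0.3953] [[0.911, 0.413, 0.002], [0.413, -0.911, -0.0], [0.002, 0.001, -1.0]] [ 0.36  0.32 -0.16] 0.0005216000471747388
bell [-0.0012 -0.     -0.    ]
hook [ 0.0018 -0.4159 -0.0005]
large [-0.3016  0.2338 -0.0004]
scene bell 416 bench 0.0004 mid [ 0.678 -0.015  0.039] top mean [ 0.674  -0.0151  0.0648] zmax 0.07 rect [array([680., -15.]), array([73., 82.]), np.float64(8.0)]
scene hook 372 bench 0.0005 mid [0.501 0.367 0.02 ] top mean [0.4571 0.3651 0.0276] zmax 0.032 rect [array([503., 364.]), array([155.,  88.]), np.float64(7.0)]
scene small 623 bench 0.001 mid [0.561 0.02  0.174] top mean [0.6688 0.0623 0.3361] zmax 0.339 rect [array([561.,  25.]), array([252., 108.]), np.float64(11.0)]
scene large 1186 bench 0.0008 mid [ 0.561 -0.254  0.174] top mean [ 0.7159 -0.0931  0.3365] zmax 0.341 rect [array([ 605., -264.]), array([441., 171.]), np.float64(35.0)]
```

The bell is back up and unmoved. Next the hook.

Emit:
carry_out([
  {"hand":0,"x":0,"y":-0.02,"z":0,"ax":0,"ay":0,"az":0},
  {"hand":0,"x":0,"y":-0.06,"z":0,"ax":0,"ay":0,"az":0},
  {"hand":0,"x":0,"y":-0.11,"z":0,"ax":0,"ay":0,"az":0},
  {"hand":0,"x":0,"y":-0.16,"z":0,"ax":0,"ay":0,"az":0},
  {"hand":0,"x":0,"y":-0.21,"z":0,"ax":0,"ay":0,"az":0},
  {"hand":0,"x":0,"y":-0.26,"z":0,"ax":0,"ay":0,"az":0},
  {"hand":0,"x":0.001,"y":-0.31,"z":0,"ax":0,"ay":0,"az":0},
  {"hand":0,"x":0.001,"y":-0.35,"z":0,"ax":0,"ay":0,"az":0},
])

```text
t: 6.25
tool_pos: [0.5288, 0.3081, 0.3923]
orientation: [-3.07, -0.666, 0.004]
force: [0.2, -0.0, 0.2]
opening: 0.0006
gripper_force: 0.0
```

Emit:
carry_out([
  {"hand":0,"x":0,"y":-0.03,"z":0.01,"ax":0,"ay":0,"az":0},
  {"hand":0,"x":0,"y":-0.055,"z":0.03,"ax":0,"ay":0,"az":0},
  {"hand":0,"x":0,"y":-0.065,"z":0.055,"ax":0,"ay":0,"az":0},
  {"hand":0,"x":0,"y":-0.066,"z":0.08,"ax":0,"ay":0,"az":0},
  {"hand":0,"x":0,"y":-0.066,"z":0.105,"ax":0,"ay":0,"az":0},
  {"hand":0,"x":0,"y":-0.066,"z":0.12,"ax":0,"ay":0,"az":0},
  {"hand":0,"x":0,"y":-0.066,"z":0.128,"ax":0,"ay":0,"az":0},
  {"hand":0,"x":0,"y":-0.066,"z":0.128,"ax":0,"ay":0,"az":0},
])

```text
t: 7.25
tool_pos: [0.5037, 0.3658, 0.2654]
orientation: [3.07, 0.664, -0.001]
force: [-0.2, 0.3, 0.7]
opening: 0.0004
gripper_force: 0.0
```

```bash
python3 s.py
```

```text
7.25 [0.5037 0.3658 0.2654] [[0.911, 0.413, -0.001], [0.413, -0.911, -0.0], [-0.001, 0.0, -1.0]] [-0.2   0.3   0.73] 0.0004002016709224954
bell [-0.0018  0.4163  0.    ]
hook [ 0.0013  0.0004 -0.    ]
large [-3.022e-01  6.501e-01  2.000e-04]
```

On station 1 mm from the hook's middle, with the fingertips at 79 mm. I hold here.

Emit:
carry_out([
  {"hand":0,"x":0,"y":0,"z":0,"ax":0,"ay":0,"az":0},
  {"hand":0,"x":0,"y":0,"z":0,"ax":0,"ay":0,"az":0},
  {"hand":0,"x":0,"y":0,"z":0,"ax":0,"ay":0,"az":0},
  {"hand":0,"x":0,"y":0,"z":0,"ax":0,"ay":0,"az":0},
  {"hand":0,"x":0,"y":0,"z":0,"ax":0,"ay":0,"az":0},
  {"hand":0,"x":0,"y":0,"z":0,"ax":0,"ay":0,"az":0},
  {"hand":0,"x":0,"y":0,"z":0,"ax":0,"ay":0,"az":0},
  {"hand":0,"x":0,"y":0,"z":0,"ax":0,"ay":0,"az":0},
])

```text
t: 8.25
tool_pos: [0.5039, 0.3658, 0.2657]
orientation: [3.071, 0.664, -0.0]
force: [-0.4, 0.6, -0.2]
opening: 0.0006
gripper_force: 0.0
```

Emit:
carry_out([
  {"hand":0,"x":0,"y":0,"z":0,"ax":0,"ay":0,"az":0},
  {"hand":0,"x":0,"y":0,"z":0,"ax":0,"ay":0,"az":0},
  {"hand":0,"x":0,"y":0,"z":0,"ax":0,"ay":0,"az":0},
  {"hand":0,"x":0,"y":0,"z":0,"ax":0,"ay":0,"az":0},
  {"hand":0,"x":0,"y":0,"z":0,"ax":0,"ay":0,"az":0},
  {"hand":0,"x":0,"y":0,"z":0,"ax":0,"ay":0,"az":0},
  {"hand":0,"x":0,"y":0,"z":0,"ax":0,"ay":0,"az":0},
  {"hand":0,"x":0,"y":0,"z":0,"ax":0,"ay":0,"az":0},
])

```text
t: 9.25
tool_pos: [0.5039, 0.3658, 0.2657]
orientation: [-3.071, -0.664, -0.0]
force: [-0.6, -0.2, -0.4]
opening: 0.0004
gripper_force: 0.0
```

Emit:
carry_out([
  {"hand":0,"x":0,"y":0,"z":0,"ax":0,"ay":0,"az":0},
  {"hand":0,"x":0,"y":0,"z":0,"ax":0,"ay":0,"az":0},
  {"hand":0,"x":0,"y":0,"z":-0.01,"ax":0,"ay":0,"az":0},
  {"hand":0,"x":0,"y":0,"z":-0.03,"ax":0,"ay":0,"az":0},
  {"hand":0,"x":0,"y":0,"z":-0.06,"ax":0,"ay":0,"az":0},
  {"hand":0,"x":0,"y":0,"z":-0.09,"ax":0,"ay":0,"az":0},
  {"hand":0,"x":0,"y":0,"z":-0.12,"ax":0,"ay":0,"az":0},
  {"hand":0,"x":0,"y":0,"z":-0.14,"ax":0,"ay":0,"az":0},
])

```text
t: 10.25
tool_pos: [0.5041, 0.3659, 0.4095]
orientation: [-3.069, -0.664, -0.006]
force: [0.3, -1.1, -0.1]
opening: 0.0007
gripper_force: 0.0
```

```bash
python3 s.py
```

```text
10.25 [0.5041 0.3659 0.4095] [[0.911, 0.413, 0.003], [0.413, -0.911, 0.002], [0.004, -0.0, -1.0]] [ 0.32 -1.09 -0.11] 0.0006701095722213524
bell [-2.200e-03  4.162e-01 -2.000e-04]
hook [0.0008 0.0003 0.    ]
large [-0.3026  0.65   -0.0015]
```

Emit:
carry_out([
  {"hand":0,"x":-0.01,"y":0.022,"z":0,"ax":0,"ay":0,"az":0},
  {"hand":0,"x":-0.03,"y":0.065,"z":0,"ax":0,"ay":0,"az":0},
  {"hand":0,"x":-0.05,"y":0.108,"z":0,"ax":0,"ay":0,"az":0},
  {"hand":0,"x":-0.07,"y":0.151,"z":0,"ax":0,"ay":0,"az":0},
  {"hand":0,"x":-0.09,"y":0.194,"z":0,"ax":0,"ay":0,"az":0},
  {"hand":0,"x":-0.11,"y":0.237,"z":0,"ax":0,"ay":0,"az":0},
  {"hand":0,"x":-0.13,"y":0.28,"z":0,"ax":0,"ay":0,"az":0},
  {"hand":0,"x":-0.15,"y":0.323,"z":0,"ax":0,"ay":0,"az":0},
])

```text
t: 11.25
tool_pos: [0.5004, 0.0082, 0.4066]
orientation: [3.07, 0.664, 0.001]
force: [0.7, 0.5, 0.0]
opening: 0.0004
gripper_force: 0.0
```

Emit:
carry_out([
  {"hand":0,"x":-0.02,"y":0.043,"z":0,"ax":0,"ay":0,"az":0},
  {"hand":0,"x":-0.04,"y":0.086,"z":0,"ax":0,"ay":0,"az":0},
  {"hand":0,"x":-0.06,"y":0.129,"z":0,"ax":0,"ay":0,"az":0},
  {"hand":0,"x":-0.08,"y":0.172,"z":0,"ax":0,"ay":0,"az":0},
  {"hand":0,"x":-0.1,"y":0.215,"z":0,"ax":0,"ay":0,"az":0},
  {"hand":0,"x":-0.12,"y":0.258,"z":0,"ax":0,"ay":0,"az":0},
  {"hand":0,"x":-0.14,"y":0.3,"z":0,"ax":0,"ay":0,"az":0},
  {"hand":0,"x":-0.15,"y":0.322,"z":0,"ax":0,"ay":0,"az":0},
])

```text
t: 12.25
tool_pos: [0.4965, -0.3478, 0.4062]
orientation: [3.071, 0.661, -0.0]
force: [0.1, -0.0, -0.7]
opening: 0.0004
gripper_force: 0.0
```

```bash
python3 s.py
```

```text
12.25 [ 0.4965 -0.3478  0.4062] [[0.911, 0.411, -0.0], [0.411, -0.911, -0.0], [-0.0, 0.0, -1.0]] [ 0.13 -0.04 -0.73] 0.0003522069587957137
bell [ 2.991e-01 -2.313e-01 -2.000e-04]
hook [ 3.013e-01 -6.472e-01 -3.000e-04]
large [-0.0009  0.0031  0.    ]
```

Emit:
carry_out([
  {"hand":0,"x":-0.001,"y":0.003,"z":0.015,"ax":0,"ay":0,"az":0},
  {"hand":0,"x":-0.001,"y":0.003,"z":0.04,"ax":0,"ay":0,"az":0},
  {"hand":0,"x":-0.001,"y":0.003,"z":0.065,"ax":0,"ay":0,"az":0},
  {"hand":0,"x":-0.001,"y":0.003,"z":0.085,"ax":0,"ay":0,"az":0},
  {"hand":0,"x":-0.001,"y":0.003,"z":0.097,"ax":0,"ay":0,"az":0},
  {"hand":0,"x":-0.001,"y":0.003,"z":0.097,"ax":0,"ay":0,"az":0},
  {"hand":0,"x":-0.001,"y":0.003,"z":0.097,"ax":0,"ay":0,"az":0},
  {"hand":0,"x":-0.001,"y":0.003,"z":0.097,"ax":0,"ay":0,"az":0},
])

```text
t: 13.25
tool_pos: [0.4978, -0.349, 0.31]
orientation: [3.069, 0.663, 0.002]
force: [-0.6, 0.3, -0.8]
opening: 0.0006
gripper_force: 0.0
```

Emit:
carry_out([
  {"hand":0,"x":0,"y":0,"z":0,"ax":0,"ay":0,"az":0},
  {"hand":0,"x":0,"y":0,"z":0,"ax":0,"ay":0,"az":0},
  {"hand":0,"x":0,"y":0,"z":0,"ax":0,"ay":0,"az":0},
  {"hand":0,"x":0,"y":0,"z":0,"ax":0,"ay":0,"az":0},
  {"hand":0,"x":0,"y":0,"z":0,"ax":0,"ay":0,"az":0},
  {"hand":0,"x":0,"y":0,"z":0,"ax":0,"ay":0,"az":0},
  {"hand":0,"x":0,"y":0,"z":0,"ax":0,"ay":0,"az":0},
  {"hand":0,"x":0,"y":0,"z":0,"ax":0,"ay":0,"az":0},
])

```text
t: 14.25
tool_pos: [0.4974, -0.3487, 0.3087]
orientation: [-3.071, -0.664, 0.0]
force: [-0.5, 0.5, -0.5]
opening: 0.0004
gripper_force: 0.0
```

Emit:
carry_out([
  {"hand":0,"x":0,"y":0,"z":0,"ax":0,"ay":0,"az":0},
  {"hand":0,"x":0,"y":0,"z":0,"ax":0,"ay":0,"az":0},
  {"hand":0,"x":0,"y":0,"z":0,"ax":0,"ay":0,"az":0},
  {"hand":0,"x":0,"y":0,"z":0,"ax":0,"ay":0,"az":0},
  {"hand":0,"x":0,"y":0,"z":0,"ax":0,"ay":0,"az":0},
  {"hand":0,"x":0,"y":0,"z":0,"ax":0,"ay":0,"az":0},
  {"hand":0,"x":0,"y":0,"z":0,"ax":0,"ay":0,"az":0},
  {"hand":0,"x":0,"y":0,"z":0,"ax":0,"ay":0,"az":0},
])

```text
t: 15.25
tool_pos: [0.4975, -0.3487, 0.3088]
orientation: [3.071, 0.664, 0.0]
force: [0.1, -0.7, -0.5]
opening: 0.0003
gripper_force: 0.0
```

```bash
python3 s.py
python3 - <<'E'
from h import *
a,d=read_camera('scene'); cv2.imwrite('pics/end.png',a)
E
```

```text
15.25 [ 0.4975 -0.3487  0.3088] [[0.911, 0.413, 0.0], [0.413, -0.911, -0.0], [0.0, 0.0, -1.0]] [ 0.05 -0.67 -0.47] 0.0002768366637950685
bell [ 0.299  -0.2319 -0.    ]
hook [ 0.3021 -0.6477 -0.    ]
large [-0.0014  0.0019  0.    ]
```

View pics/end.png

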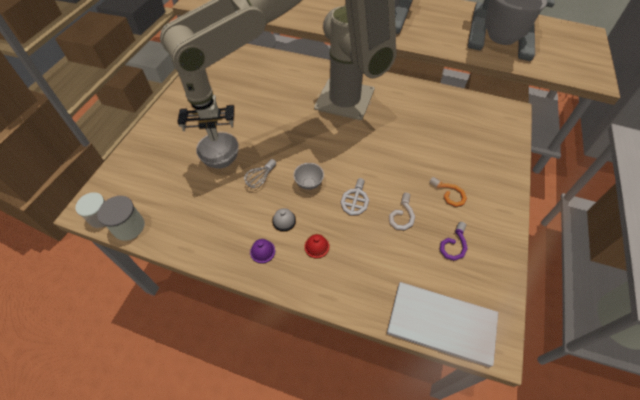

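The fingertips point into the large bowl at (216,140), and everything else is where it was: bell (284,219), hook (402,213). I hand in now.

```bash
python3 -c "
from plant import robot
print(robot.close_job())"
```

```text
the job is handed in; nothing more can be done
None
```

I rang the bell (8 N at the plunger), pointed at the dough hook for over two seconds, then at the large bowl for over two seconds, and handed the job in at about 15 s still pointing there; the final picture shows nothing moved, but no verdict came back.

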